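# Line up the toiletries by height beside the mirror

### The job

Stand the four white toiletries upright in the middle of the four cork pads, one on each pad, in order of height: the tallest on the pad next to the steel mirror compact, then each shorter one in turn, down to the shortest on the far end. Do not shift or tip the blue pump dispenser that stands among them.

Things in the scene. Friction and masses are not known exactly. Their poses are not given: they have to be found in the camera images.
- tall_bottle: Slim white plastic bottle, empty, the tallest of the four: 140 mm high. Round body 38 mm across up to 88 mm, a short shoulder, then a straight round cap 28 mm across from 98 to 140 mm height, which is a good place to grip. Origin: centre of its underside; z is its upright axis; it starts standing upright on the shelf (height 0), on a spot that changes from start to start.
- lotion_bottle: White plastic lotion bottle, second tallest: 112 mm high. Round body 46 mm across up to 62 mm, a short shoulder, then a straight round cap 34 mm across from 70 to 112 mm height, which is a good place to grip. Origin: centre of its underside; z is its upright axis; it starts standing upright on the shelf (height 0), on a spot that changes from start to start.
- deodorant: White plastic deodorant stick, third tallest: a plain cylinder 38 mm across and 82 mm high with a thin grey line round it. Origin: centre of its underside; z is its upright axis; it starts standing upright on the shelf (height 0), on a spot that changes from start to start.
- cream_jar: White plastic cream jar, the shortest and widest: a plain cylinder 52 mm across and 52 mm high with a thin grey line round it. Origin: centre of its underside; z is its upright axis; it starts standing upright on the shelf (height 0), on a spot that changes from start to start.
- pad1: One of four alike round cork pads, 66 mm across and 4 mm thick, fixed in a straight row with 95 mm between neighbouring centres on a white painted runner board (90 x 375 x 10 mm); its top lies 14 mm above the shelf. The number in its name says nothing about its place in the row. Origin: centre of its underside, 10 mm above the shelf.
- pad2: One of four alike round cork pads, 66 mm across and 4 mm thick, fixed in a straight row with 95 mm between neighbouring centres on a white painted runner board (90 x 375 x 10 mm); its top lies 14 mm above the shelf. The number in its name says nothing about its place in the row. Origin: centre of its underside, 10 mm above the shelf.
- pad3: One of four alike round cork pads, 66 mm across and 4 mm thick, fixed in a straight row with 95 mm between neighbouring centres on a white painted runner board (90 x 375 x 10 mm); its top lies 14 mm above the shelf. The number in its name says nothing about its place in the row. Origin: centre of its underside, 10 mm above the shelf.
- pad4: One of four alike round cork pads, 66 mm across and 4 mm thick, fixed in a straight row with 95 mm between neighbouring centres on a white painted runner board (90 x 375 x 10 mm); its top lies 14 mm above the shelf. The number in its name says nothing about its place in the row. Origin: centre of its underside, 10 mm above the shelf.
- mirror_compact: Open brushed-steel mirror compact, fixed: round base 72 mm across, 10 mm high; upright round lid 84 mm high on its far side. It stands on the shelf just beyond one end of the row of pads, left or right by chance, its centre in line and 100 mm from the nearest pad's. As far beyond the other end lies a clear pill organizer (110 x 50 x 25 mm). Origin: centre of its underside.
- pump_dispenser: Empty blue pump dispenser, a loose bystander to be left alone: 56 mm across, white pump head up to 148 mm high, spout 40 mm out from its axis towards the robot (its -x). It, the four toiletries and a wooden massage roller (125 x 40 x 40 mm) stand in one left-to-right line between robot and pads, at least 95 mm apart, centre to centre. Origin: centre of its underside.
Not all that is in view belongs to the job. Leave any red look-alike of the lotion_bottle alone.

How it is judged (in metres and radians):
At the end, for the whole second after the job is handed in: Each toiletry stands upright (within 0.1 rad) and at rest on a cork pad, its centre within 14 mm of the pad's centre; the tallest on the pad nearest the mirror compact, then the second, third and shortest in turn along the row; all released ((horizontal distance between tall_bottle and pad1 below 0.014 m or horizontal distance between tall_bottle and pad2 below 0.014 m or horizontal distance between tall_bottle and pad3 below 0.014 m or horizontal distance between tall_bottle and pad4 below 0.014 m) and horizontal distance between tall_bottle and mirror_compact between 0.065 and 0.135 m and height (world z) of tall_bottle between 0.01 and 0.019 m and angle between each of tall_bottle, lotion_bottle, deodorant, cream_jar's own z axis and vertical below 0.1 rad and linear speed of each of tall_bottle, lotion_bottle, deodorant, cream_jar below 0.02 m/s and angular speed of each of tall_bottle, lotion_bottle, deodorant, cream_jar below 0.2 rad/s and (horizontal distance between lotion_bottle and pad1 below 0.014 m or horizontal distance between lotion_bottle and pad2 below 0.014 m or horizontal distance between lotion_bottle and pad3 below 0.014 m or horizontal distance between lotion_bottle and pad4 below 0.014 m) and horizontal distance between lotion_bottle and mirror_compact between 0.16 and 0.23 m and height (world z) of lotion_bottle between 0.01 and 0.019 m and (horizontal distance between deodorant and pad1 below 0.014 m or horizontal distance between deodorant and pad2 below 0.014 m or horizontal distance between deodorant and pad3 below 0.014 m or horizontal distance between deodorant and pad4 below 0.014 m) and horizontal distance between deodorant and mirror_compact between 0.255 and 0.325 m and height (world z) of deodorant between 0.01 and 0.019 m and (horizontal distance between cream_jar and pad1 below 0.014 m or horizontal distance between cream_jar and pad2 below 0.014 m or horizontal distance between cream_jar and pad3 below 0.014 m or horizontal distance between cream_jar and pad4 below 0.014 m) and horizontal distance between cream_jar and mirror_compact between 0.35 and 0.42 m and height (world z) of cream_jar between 0.01 and 0.019 m); the robot touches nothing.
It fails at once if the blue pump dispenser was shifted by more than 25 mm or tipped (distance of pump_dispenser from where it was at the start of the episode above 0.025 m or angle between pump_dispenser's own z axis and vertical above 0.35 rad).
It also fails if it takes over 120 s, if anything falls off the work surface, if the arm or the gripper's body presses on something with over 40 N, if the wrist force passes 120 N, or if a joint passes its speed limit or range.

### The arm

A 6-joint arm with a two-finger parallel gripper is mounted at the origin on the work surface. World frame = base frame: x ahead of the robot, y to its left, z up, the work surface at z = 0. Lengths are in mm, angles in rad, forces in N, time in s.
With the tool pointing down it reaches from about 275 to 750 mm from the base axis. Payload 10.2 kg.
Tool frame: the origin (TCP) lies on the centre line of the jaws, within the pads' length; the fingertips stand 17 mm ahead of it and the grasp point (between the pads) lies 2 mm behind it; z points along the fingers, y is the direction in which the jaws open and shut (so a half turn about z gives the same grasp; the last joint's range is limited). The gripper opens to 88 mm and grips with 3 to 60 N. Pads are 18 mm wide; open, the fingers measure 123 mm over their backs; the gripper's body (75 mm by 187 mm) begins 45 mm behind the grasp point.
Start: joints at [-1.469, 0.313, 1.498, -0, 1.331, -0.223], TCP at [167.525, -497.561, 255.72] pointing down, gripper open.
Joint ranges: [-2.94, 2.94], [-0.97, 2.17], [0.19, 2.56], [-1.23, 4.37], [0.02, 3.11], [-2.88, 2.88]. Speed limits (rad/s): [2.39, 2.39, 3.01, 3.14, 3.14, 3.14].

### API

Orientations are given as a unit quaternion [w, x, y, z].
In Python, from station import bot gives the robot as it stands.
- The arm moves only by the tool step_arm, never from a script. Its argument "plan" is text: rows parted by semicolons, each of 5 numbers parted by spaces: the opening, from 0 (shut) to 1 (fully open), then the shift along the tool's x, y, z in mm, then the turn about the tool's z in rad. In form: gripper dx dy dz twist; .... A call has 1 to 12 rows; each row shifts and turns the commanded pose from where the row before left it, along the tool's axes as they then stand; what a row does not reach is not made up. A row lasts 1/8 s, in which the tool goes at most 62.5 mm and 10.7 degrees, less where a joint would pass 70% of its speed; a pose out of reach is approached as far as the arm can. A call with a gripper value outside its range is refused whole. The fingers move at their own pace and stop on an object; "newtons" is the grip in N (left out, the last holds). Time passes only in rows, so rows that do not move let the fingers close. It gives the time, the measured TCP pose, the force and the opening at its end, in the units of the state.
- bot.get_state(): the state, without advancing time (a new reading comes with each control period).
- bot.get_image(name): name is "side" or "top" or "wrist"; returns the picture (384x512x3 uint8, red, green, blue); there is no depth.
- bot.camera_model(name): a dict with "intrinsics" (3x3 intrinsics, pixels), "rvec" (rotation vector, rad) and "tvec" (3), from world to camera coordinates, as OpenCV has them. Camera axes: x right, y down, z forward; pixel columns grow to the right and rows downward; lengths in mm; the calibration is good to about 2 mm. A picture is of the moment at which its call begins: read the wrist's pose just before it. camera_model takes no time and is no camera call; for the wrist camera it gives the pose at the moment of the call.
- bot.job_done(): hands the job in, once; it reports no verdict.
The state is a dict: "time_s": time; "joint_pos": joint angles; "joint_velocities": joint speeds; "effort": joint torques, N m; "tool_pos": TCP position; "tcp_rot": TCP orientation; "contact_force": force on the tool from outside, world axes, zero at the start; "wrist_torque": the same for the moment, N m; "gripper_width": opening from 0.0 (shut) to 1.0 (fully open).
Only numpy, scipy, OpenCV 4.12 (cv2) and the standard library are available. Lean on these libraries where they do the work, as an engineer would, in place of code of your own. Each camera call takes 0.05 s, during which the arm holds its last target. There are 200 camera calls.

## Working session

There is one attempt and no reset: what is moved stays moved. The work goes in short steps, Python scripts to look and compute and a tool call to move; the robot and the scene stay as the last step left them, time stands still between calls to the robot, and variables do not carry over. Pictures are saved under pics/ and viewed, about 12 in all and at most 16, crops included, and the job is handed in when it is done.

Besides the shell and the picture viewer there is one more tool, called by a JSON object that holds its "method" and its "body". step_arm: Moves the arm, as the interface text tells. Its arguments: {"type":"object","properties":{"plan":{"type":"string"},"newtons":{"type":"number"}},"required":["plan"]}

```bash
mkdir -p pics
python3 - <<'E'
from station import bot
import cv2
s=bot.get_state();print(s)
for n in("top","side"):
    cv2.imwrite(f"pics/{n}0.png",bot.get_image(n)[:,:,::-1]);print(n,bot.camera_model(n))
E
```

```text
{'time_s': 0.0, 'joint_pos': array([-1.46939175e+00,  3.13443300e-01,  1.49840311e+00,  1.85412094e-05,
        1.33102531e+00, -2.23368551e-01]), 'joint_velocities': array([-9.25197840e-06, -5.32852625e-04,  9.02222100e-04, -1.90575160e-03,
        5.66578528e-04, -1.57996548e-03]), 'effort': array([ 1.98847381e-03, -4.02209187e+01, -2.52269822e+01,  6.95942435e-02,
        3.52916855e-02, -1.03894140e-04]), 'tool_pos': array([ 167.50963675, -497.32824774,  255.17728069]), 'tcp_rot': array([-6.37795854e-04,  9.86844404e-01,  1.61671620e-01,  4.79630966e-05]), 'contact_force': array([ 0.09785019, -0.48201436,  0.12510351]), 'wrist_torque': array([-0.00079007, -0.0026724 , -0.04442882]), 'gripper_width': 0.9986606484663598}
top {'intrinsics': array([[357.77699682,   0.        , 254.59449235],
       [  0.        , 357.77699682, 195.25519128],
       [  0.        ,   0.        ,   1.        ]]), 'rvec': array([ 2.168443  , -2.13399237,  0.12230504]), 'tvec': array([-11.96185457, 514.07108046, 897.36857667])}
side {'intrinsics': array([[498.44294997,   0.        , 261.72376723],
       [  0.        , 498.44294997, 198.7556368 ],
       [  0.        ,   0.        ,   1.        ]]), 'rvec': array([ 0.81302477, -2.45903773,  1.1795131 ]), 'tvec': array([ 404.24306719,  202.39392705, 1040.67883158])}
```

View pics/top0.png

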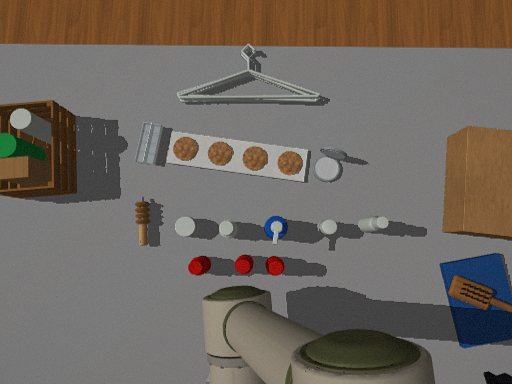

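View pics/side0.png

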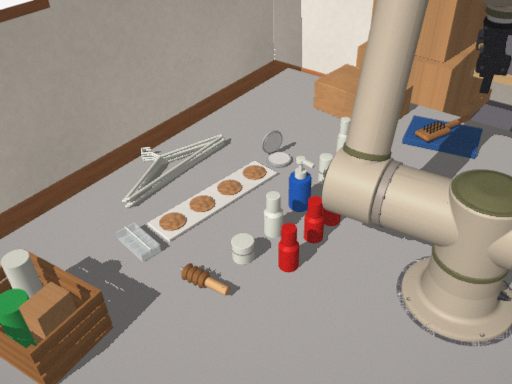

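```bash
python3 - <<'E'
import cv2,numpy as np
t=cv2.imread('pics/top0.png');s=cv2.imread('pics/side0.png')
a=cv2.resize(t[200:290,130:400],(800,267),interpolation=3)
b=cv2.resize(s[110:275,220:360],None,fx=2,fy=2,interpolation=3)
b=np.pad(b,((0,0),(0,800-b.shape[1]),(0,0)))
b[:, 290:690]=np.pad(cv2.resize(t[115:195,130:350],(400,145),interpolation=3),((0,b.shape[0]-145),(0,0),(0,0)))
cv2.imwrite('pics/c0.png',np.vstack([a,b]))
E
cat > h.py <<'E'
import numpy as np,cv2
from station import bot
def ray(cam,uv,z):
    R=cv2.Rodrigues(np.array(cam['rvec']))[0];t=np.array(cam['tvec']).ravel()
    d=R.T@np.linalg.inv(cam['intrinsics'])@np.array([uv[0],uv[1],1.]);c=-R.T@t
    return c+d*(z-c[2])/d[2]
def proj(cam,P):
    return cv2.projectPoints(np.array(P,float).reshape(-1,1,3),np.array(cam['rvec']),np.array(cam['tvec']),cam['intrinsics'],None)[0].reshape(-1,2)
E
python3 - <<'E'
from h import *
np.set_printoptions(precision=1,suppress=True)
t=bot.camera_model('top')
for p in [(185,148),(220,153.5),(255,158.5),(290,163)]:print('pad',ray(t,p,14))
for n,p,z in [('jar',(185,227),52),('228',(226,229),82),('228',(226,229),112),('pump',(276,228),120),('329',(329,227),82),('329',(329,227),112),('tall',(382,222),140)]:print(n,ray(t,p,z))
E
```

```text
pad [642.2 186.5  14. ]
pad [628.3  91.5  14. ]
pad [615.9  -2.9  14. ]
pad [605.  -96.8  14. ]
jar [428.4 170.   52. ]
228 [424.2  63.8  82. ]
228 [423.3  61.  112. ]
pump [427.3 -55.8 120. ]
329 [ 433.1 -186.1   82. ]
329 [ 431.9 -180.2  112. ]
tall [ 444.  -294.6  140. ]
```

View pics/c0.png

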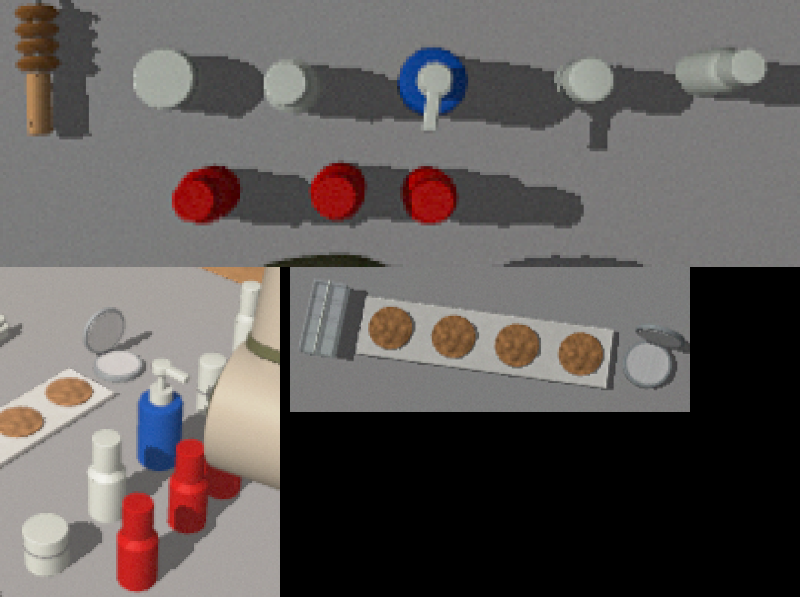

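{"method": "step_arm", "body": {"plan": "1 0 0 0 -0.178; 1 0 0 0 -0.178; 1 0 0 0 -0.178; 1 0 0 0 -0.178; 1 0 0 0 -0.178; 1 0 0 0 -0.178; 1 0 0 0 -0.178; 1 0 0 0 0", "newtons": 15}}

```text
time_s: 1.1
tool_pos: [167.5, -497.5, 255.5]
tcp_rot: [-0.0, 0.708, 0.707, 0.0]
contact_force: [-0.4, -0.3, 0.4]
gripper_width: 1.0
```

{"method": "step_arm", "body": {"plan": "1 25.3 34.6 0 0;1 25.3 34.6 0 0;1 25.3 34.6 0 0;1 25.3 34.6 0 0;1 25.3 34.6 0 0;1 25.3 34.6 0 0;1 25.3 34.6 0 0;1 25.3 34.6 0 0;1 0 0 0 0;1 0 0 0 0"}}

```text
time_s: 2.35
tool_pos: [443.9, -295.4, 255.5]
tcp_rot: [-0.0, 0.708, 0.706, -0.0]
contact_force: [1.0, 0.1, -0.8]
gripper_width: 0.999
```

```bash
cat >> h.py <<'E'
def rel(x,y,z):
    from scipy.spatial.transform import Rotation as Ro
    s=bot.get_state();q=s['tcp_rot'];R=Ro.from_quat([q[1],q[2],q[3],q[0]]).as_matrix()
    print('pos',s['tool_pos'].round(1),'theta',np.arctan2(R[1,0],R[0,0]).round(3),'t',s['time_s'],'shift',(R.T@(np.array([x,y,z])-s['tool_pos'])).round(1))
E
python3 - <<'E'
from h import *
np.set_printoptions(precision=1,suppress=True)
rel(444,-295,255)
t=bot.camera_model('top')
for p in [(198.5,267.8),(244,264.5),(275.5,265.5)]:print('red',ray(t,p,112))
print('mirror',ray(t,(487,316),10) if 0 else ray(t,((650-290)*.55+130,(363-267)*.55+115),10))
w=bot.camera_model('wrist');im=bot.get_image('wrist');print(proj(w,[[444,-295,140],[433,-186,82]]))
cv2.imwrite('pics/w1.png',im[:,:,::-1])
E
```

```text
pos [ 443.9 -295.4  255.5] theta 1.569 t 2.35 shift [0.4 0.1 0.5]
red [332.7 122.4 112. ]
red [342.1  17.1 112. ]
red [341.1 -55.9 112. ]
mirror [ 594.2 -199.    10. ]
[[257.5 191.8]
 [245.1  58.4]]
```

View pics/w1.png

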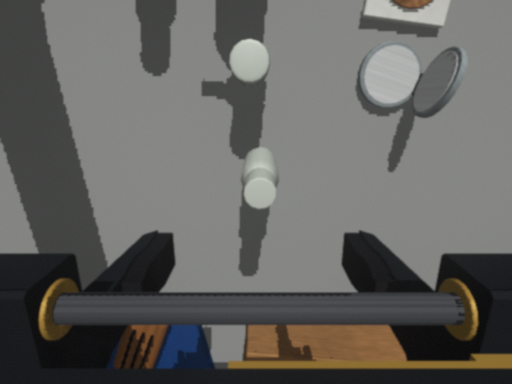

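{"method": "step_arm", "body": {"plan": "1 0 1.5 34 0;1 0 0 34 0;1 0 0 34 0;1 0 0 34 0;1 0 0 0 0;0 0 0 0 0;0 0 0 0 0;0 0 0 0 0;0 0 0 0 0;0 0 0 0 0;0 0 0 0 0", "newtons": 15}}

```text
time_s: 3.78
tool_pos: [445.8, -295.1, 119.7]
tcp_rot: [-0.0, 0.707, 0.707, 0.0]
contact_force: [-0.5, 0.9, 0.2]
gripper_width: 0.345
```

{"method": "step_arm", "body": {"plan": "0 0 0 0 0;0 0 0 0 0;0 0 0 -20 0;0 0 0 -30 0;0 0 0 -30 0;0 0 0 -30 0;0 0 0 -30 0;0 0 0 0 0"}}

```text
time_s: 4.78
tool_pos: [446.3, -295.6, 261.3]
tcp_rot: [0.002, 0.707, 0.707, -0.0]
contact_force: [-0.1, 0.2, -1.4]
gripper_width: 0.31
```

{"method": "step_arm", "body": {"plan": "0 20 16 0 0;0 30 24 0 0;0 40 32 0 0;0 40 32 0 0;0 40 31 0 0;0 18 15 0 0;0 10 9 0 0;0 0 0 0 0;0 0 0 0 0"}}

```text
time_s: 5.9
tool_pos: [604.4, -98.0, 259.4]
tcp_rot: [-0.0, 0.707, 0.707, -0.0]
contact_force: [0.0, -0.7, 0.3]
gripper_width: 0.308
```

Run:
```python
from h import *
rel(605,-97,260)
t=bot.camera_model('top')
w=bot.camera_model('wrist');im=bot.get_image('wrist').copy()
for p in proj(w,[[605,-97,14],[615.9,-2.9,14],[628.3,91.5,14]]):
    print(p);cv2.circle(im,tuple(int(v) for v in p.round()),3,(0,255,0),-1)
cv2.imwrite('pics/w2.png',im[:,:,::-1])
```

```text
pos [604.4 -98.  259.4] theta 1.57 t 5.9 shift [ 1.   0.6 -0.6]
[258.13192859 161.29634042]
[267.58696148  80.01093309]
[280.04180282 -15.12333017]
```

View pics/w2.png

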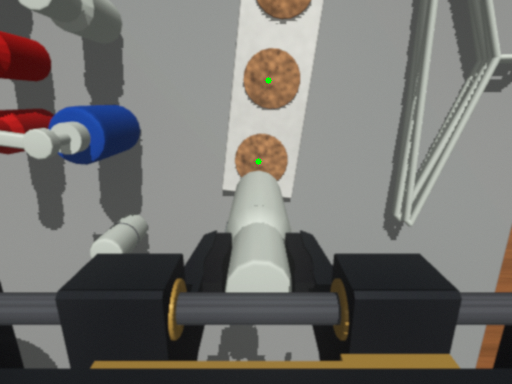

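{"method": "step_arm", "body": {"plan": "0 2 2.5 30 0;0 0 0 30 0;0 0 0 30 0;0 0 0 20 0;0 0 0 10 0;0 0 0 5 0;0 0 0 0 0;0 0 0 0 0"}}

```text
time_s: 6.95
tool_pos: [607.6, -95.3, 135.5]
tcp_rot: [0.001, 0.707, 0.707, 0.0]
contact_force: [0.2, 0.8, 0.6]
gripper_width: 0.311
```

{"method": "step_arm", "body": {"plan": "0.5 0 0 0 0;0.5 0 0 0 0;0.7 0 0 0 0;0.7 0 0 0 0;0.7 0 0 -20 0;0.7 0 0 -35 0;0.7 0 0 -35 0;0.7 0 0 -35 0;1 0 0 0 0"}}

```text
time_s: 8.07
tool_pos: [608.0, -95.4, 262.4]
tcp_rot: [0.002, 0.707, 0.707, 0.001]
contact_force: [0.1, -0.5, -0.5]
gripper_width: 0.786
```

Run:
```python
from h import *
rel(425,61.5,259)
```

```text
pos [608.  -95.4 262.4] theta 1.571 t 8.075 shift [ 156.9 -183.     2.2]
```

{"method": "step_arm", "body": {"plan": "1 15 -17.5 0 0;1 28 -32 0 0;1 35 -41 0 0;1 35 -41 0 0;1 28 -32 0 0;1 16 -18 0 0;1 0 0 0 0;1 0 0 0 0"}}

```text
time_s: 9.07
tool_pos: [426.3, 61.4, 259.3]
tcp_rot: [-0.0, 0.707, 0.707, -0.0]
contact_force: [-0.0, -0.9, -0.6]
gripper_width: 0.999
```

Run:
```python
from h import *
rel(426,61.5,90)
w=bot.camera_model('wrist');im=bot.get_image('wrist').copy()
for p in proj(w,[[423.3,61,112],[428.4,170,52]]):
    print(p);cv2.circle(im,tuple(int(v) for v in p.round()),3,(0,255,0),-1)
a=im;b=bot.get_image('top')[110:280,100:400]
cv2.imwrite('pics/w3.png',np.hstack([a[100:300],np.pad(b,((0,30),(0,0),(0,0)))])[:,:800,::-1])
```

```text
pos [426.3  61.4 259.3] theta 1.57 t 9.075 shift [  0.2  -0.2 169.3]
[254.23116732 182.86791002]
[259.55492872  63.46667168]
```

View pics/w3.png

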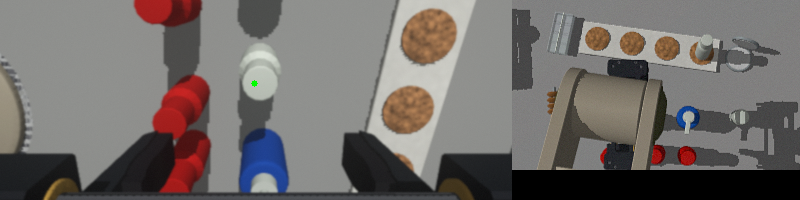

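{"method": "step_arm", "body": {"plan": "1 0 1 40 0;1 0 0 40 0;1 0 0 40 0;1 0 0 30 0;1 0 0 20 0;1 0 0 0 0;0 0 0 0 0;0 0 0 0 0;0 0 0 0 0;0 0 0 0 0;0 0 0 0 0;0 0 0 0 0", "newtons": 20}}

```text
time_s: 10.68
tool_pos: [426.9, 61.9, 89.8]
tcp_rot: [0.0, 0.707, 0.707, 0.0]
contact_force: [-0.0, -0.9, -0.7]
gripper_width: 0.38
```

{"method": "step_arm", "body": {"plan": "0 0 0 0 0;0 0 0 0 0;0 0 0 -20 0;0 0 0 -40 0;0 0 0 -40 0;0 0 0 -40 0;0 0 0 -20 0;0 0 0 0 0"}}

```text
time_s: 11.68
tool_pos: [427.1, 61.8, 250.4]
tcp_rot: [0.001, 0.707, 0.707, 0.001]
contact_force: [0.0, -0.4, -1.5]
gripper_width: 0.377
```

Run:
```python
from h import *
rel(618.5,-1.5,250)
```

```text
pos [427.1  61.8 250.4] theta 1.571 t 11.675 shift [-63.3 191.4   0.9]
```

{"method": "step_arm", "body": {"plan": "0 -6 18 0 0;0 -11 33 0 0;0 -14 43 0 0;0 -14 43 0 0;0 -11 33 0 0;0 -7 21 0 0;0 0 0 0 0;0 0 0 0 0;0 0 0 0 0"}}

```text
time_s: 12.8
tool_pos: [617.2, -0.8, 249.7]
tcp_rot: [-0.0, 0.707, 0.707, -0.0]
contact_force: [-0.3, 0.6, -1.0]
gripper_width: 0.378
```

Run:
```python
from h import *
rel(618.5,-1.5,104.3)
w=bot.camera_model('wrist');im=bot.get_image('wrist').copy()
for p in proj(w,[[615.9,-2.9,14],[628.3,91.5,14],[642,186.5,14]]):
    print(p);cv2.circle(im,tuple(int(v) for v in p.round()),3,(0,255,0),-1)
cv2.imwrite('pics/w4.png',im[:,:,::-1])
```

```text
pos [617.2  -0.8 249.7] theta 1.571 t 12.8 shift [ -0.7   1.3 145.4]
[256.47400697 165.41820917]
[267.49069499  82.21079476]
[281.67190054 -15.91623793]
```

View pics/w4.png

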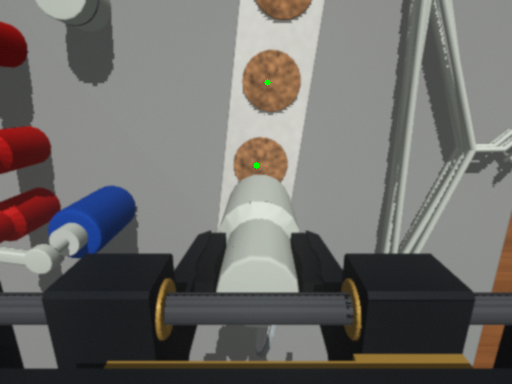

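{"method": "step_arm", "body": {"plan": "0 0 1.5 40 0;0 0 0 40 0;0 0 0 35 0;0 0 0 20 0;0 0 0 8 0;0 0 0 2 0;0 0 0 0 0;0 0 0 0 0"}}

```text
time_s: 13.85
tool_pos: [619.6, -1.2, 105.5]
tcp_rot: [0.001, 0.707, 0.707, 0.0]
contact_force: [-0.1, 0.1, -1.0]
gripper_width: 0.375
```

{"method": "step_arm", "body": {"plan": "0.5 0 0 0 0;0.6 0 0 0 0;0.7 0 0 0 0;0.7 0 0 0 0;0.7 0 0 -20 0;0.7 0 0 -45 0;0.7 0 0 -45 0;0.7 0 0 -40 0;1 0 0 0 0"}}

```text
time_s: 14.98
tool_pos: [620.2, -1.3, 258.0]
tcp_rot: [0.003, 0.707, 0.707, 0.002]
contact_force: [-0.0, -0.5, -0.1]
gripper_width: 0.792
```

Run:
```python
from h import *
rel(435,-186,255)
```

```text
pos [620.2  -1.3 258. ] theta 1.571 t 14.975 shift [-184.7 -185.2    2. ]
```

{"method": "step_arm", "body": {"plan": "1 -18 -18 0 0;1 -33 -33 0 0;1 -42 -42 0 0;1 -42 -42 0 0;1 -32 -32 0 0;1 -17.5 -17.5 0 0;1 0 0 0 0;1 0 0 0 0"}}

```text
time_s: 15.98
tool_pos: [435.2, -185.1, 254.2]
tcp_rot: [-0.0, 0.707, 0.707, 0.0]
contact_force: [1.6, 0.2, 0.4]
gripper_width: 0.997
```

{"method": "step_arm", "body": {"plan": "1 0 0 45 0;1 0 0 45 0;1 0 0 45 0;1 0 0 40 0;1 0 0 24 0;1 0 0 0 0;0 0 0 0 0;0 0 0 0 0;0 0 0 0 0;0 0 0 0 0;0 0 0 0 0;0 0 0 0 0"}}

```text
time_s: 17.48
tool_pos: [434.8, -185.7, 55.8]
tcp_rot: [0.0, 0.707, 0.707, 0.0]
contact_force: [0.6, 0.4, 1.0]
gripper_width: 0.425
```

{"method": "step_arm", "body": {"plan": "0 0 0 0 0;0 0 0 0 0;0 0 0 0 0;0 0 0 -25 0;0 0 0 -45 0;0 0 0 -45 0;0 0 0 -45 0;0 0 0 -45 0;0 0 0 -25 0;0 0 0 0 0;0 0 0 0 0"}}

```text
time_s: 18.85
tool_pos: [434.4, -185.4, 284.3]
tcp_rot: [-0.001, 0.707, 0.707, -0.0]
contact_force: [0.8, -0.7, -0.2]
gripper_width: 0.427
```

Run:
```python
from h import *
rel(631,93,285)
```

```text
pos [ 434.4 -185.4  284.3] theta 1.571 t 18.85 shift [278.4 196.5  -0.7]
```

{"method": "step_arm", "body": {"plan": "0 19 13 0 0;0 33 24 0 0;0 42 29 0 0;0 42 30 0 0;0 42 30 0 0;0 42 30 0 0;0 34 24 0 0;0 17 12 0 0;0 7.4 4.5 0 0;0 0 0 0 0;0 0 0 0 0;0 0 0 0 0"}}

```text
time_s: 20.35
tool_pos: [631.1, 92.1, 285.9]
tcp_rot: [0.0, 0.707, 0.707, 0.0]
contact_force: [0.2, -0.8, -0.6]
gripper_width: 0.425
```

Run:
```python
from h import *
rel(631,93,70.3)
```

```text
pos [631.1  92.1 285.9] theta 1.57 t 20.35 shift [ 1.000e+00 -2.000e-01  2.156e+02]
```

{"method": "step_arm", "body": {"plan": "0 0 0 45 0;0 0 0 50 0;0 0 0 50 0;0 0 0 40 0;0 0 0 20 0;0 0 0 8 0;0 0 0 2 0;0 0 0 0 0;0 0 0 0 0"}}

```text
time_s: 21.48
tool_pos: [631.7, 92.7, 71.6]
tcp_rot: [0.0, 0.707, 0.707, 0.0]
contact_force: [0.5, 0.0, -0.4]
gripper_width: 0.425
```

{"method": "step_arm", "body": {"plan": "0.5 0 0 0 0;0.6 0 0 0 0;0.8 0 0 0 0;0.8 0 0 0 0;0.8 0 0 -20 0;0.8 0 0 -45 0;0.8 0 0 -45 0;0.8 0 0 -45 0;1 0 0 -35 0;1 0 0 0 0"}}

```text
time_s: 22.72
tool_pos: [632.0, 92.8, 263.6]
tcp_rot: [0.002, 0.707, 0.707, 0.002]
contact_force: [0.3, -0.5, 0.1]
gripper_width: 0.992
```

Run:
```python
from h import *
rel(429,172,260)
w=bot.camera_model('wrist');im=bot.get_image('wrist').copy();t=bot.get_image('top')[100:284,100:388]
cv2.imwrite('pics/w5.png',np.hstack([im,np.vstack([t,bot.get_image('side')[100:300,150:438]])])[:,:,::-1])
```

```text
pos [632.   92.8 263.6] theta 1.571 t 22.725 shift [  79.2 -203.     2.5]
```

View pics/w5.png

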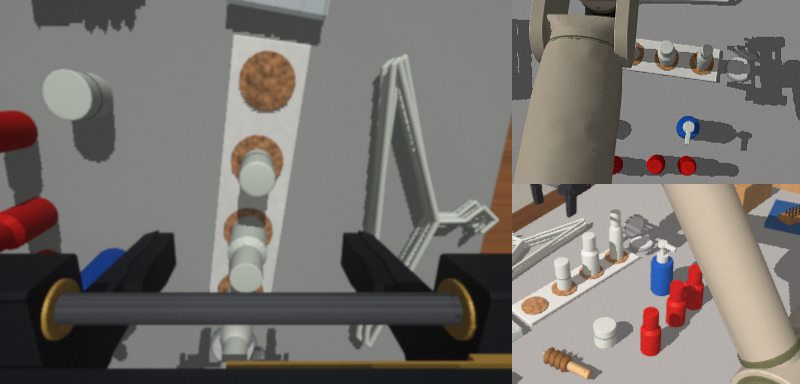

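{"method": "step_arm", "body": {"plan": "1 8 -20 0 0;1 14 -37 0 0;1 18 -46 0 0;1 18 -46 0 0;1 13 -33 0 0;1 7.5 -20 0 0;1 0 0 0 0"}}

```text
time_s: 23.75
tool_pos: [428.4, 171.5, 260.1]
tcp_rot: [-0.0, 0.707, 0.707, -0.001]
contact_force: [0.5, -0.5, -0.2]
gripper_width: 1.003
```

{"method": "step_arm", "body": {"plan": "1 0 0 0 -0.1745;1 0 0 0 -0.1745;1 0 0 0 -0.1745;1 0 0 0 -0.1745;1 0 0 0 -0.1745;1 0 0 0 -0.1745;1 0 0 0 -0.1745;1 0 0 0 -0.1745;1 0 0 0 -0.1745;1 0 0 0 0;1 0 0 0 0"}}

```text
time_s: 25.12
tool_pos: [429.7, 171.0, 260.3]
tcp_rot: [-0.0, 0.002, 1.0, -0.0]
contact_force: [0.1, -0.5, 0.5]
gripper_width: 0.999
```

Run:
```python
from h import *
rel(430,171,30)
w=bot.camera_model('wrist');im=bot.get_image('wrist').copy()
for p in proj(w,[[428.4,170,52]]):
    print(p);cv2.circle(im,tuple(int(v) for v in p.round()),3,(0,255,0),-1)
cv2.imwrite('pics/w6.png',im[:,:,::-1])
```

```text
pos [429.7 171.  260.3] theta 3.138 t 25.125 shift [ -0.5   0.  230.3]
[258.14589268 167.92534255]
```

View pics/w6.png

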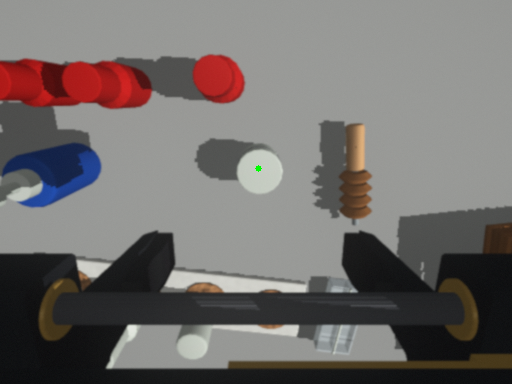

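{"method": "step_arm", "body": {"plan": "1 -0.5 0 45 0;1 0 0 50 0;1 0 0 50 0;1 0 0 45 0;1 0 0 28 0;1 0 0 12 0;1 0 0 0 0;1 0 0 0 0;0 0 0 0 0;0 0 0 0 0;0 0 0 0 0;0 0 0 0 0"}}

```text
time_s: 26.68
tool_pos: [429.9, 171.3, 30.8]
tcp_rot: [0.0, 0.0, 1.0, 0.0]
contact_force: [0.1, 0.9, 0.4]
gripper_width: 0.586
```

{"method": "step_arm", "body": {"plan": "0 0 0 0 0;0 0 0 0 0;0 0 0 0 0;0 0 0 -25 0;0 0 0 -45 0;0 0 0 -45 0;0 0 0 -45 0;0 0 0 -30 0;0 0 0 0 0"}}

```text
time_s: 27.8
tool_pos: [430.4, 171.3, 222.1]
tcp_rot: [0.002, 0.0, 1.0, 0.0]
contact_force: [0.0, 0.6, -1.7]
gripper_width: 0.581
```

{"method": "step_arm", "body": {"plan": "0 0 0 0 0.1745;0 0 0 0 0.1745;0 0 0 0 0.1745;0 0 0 0 0.1745;0 0 0 0 0.1745;0 0 0 0 0.1745;0 0 0 0 0.1745;0 0 0 0 0.1745;0 0 0 0 0.1745;0 0 0 0 0;0 0 0 0 0"}}

```text
time_s: 29.18
tool_pos: [429.6, 171.2, 219.9]
tcp_rot: [-0.0, 0.706, 0.708, -0.001]
contact_force: [0.2, 0.0, -0.2]
gripper_width: 0.586
```

Run:
```python
from h import *
rel(644,187.5,220)
```

```text
pos [429.6 171.2 219.9] theta 1.574 t 29.175 shift [ 15.6 214.5  -0.4]
```

{"method": "step_arm", "body": {"plan": "0 1.5 20 0 0;0 2.5 35 0 0;0 3 45 0 0;0 3 45 0 0;0 3 36 0 0;0 1.5 22 0 0;0 1.1 11.5 0 0;0 0 0 0 0;0 0 0 0 0;0 0 0 0 0"}}

```text
time_s: 30.42
tool_pos: [643.9, 186.9, 220.9]
tcp_rot: [0.0, 0.707, 0.707, 0.0]
contact_force: [-0.3, 0.2, -0.7]
gripper_width: 0.584
```

Run:
```python
from h import *
rel(644,187.5,45)
```

```text
pos [643.9 186.9 220.9] theta 1.571 t 30.425 shift [  0.6   0.  175.9]
```

{"method": "step_arm", "body": {"plan": "0 0 0 45 0;0 0 0 50 0;0 0 0 42 0;0 0 0 25 0;0 0 0 11 0;0 0 0 2 0;0 0 0 0 0;0 0 0 0 0"}}

```text
time_s: 31.42
tool_pos: [644.8, 186.9, 46.8]
tcp_rot: [0.001, 0.707, 0.707, 0.001]
contact_force: [-0.6, -0.3, -0.4]
gripper_width: 0.59
```

{"method": "step_arm", "body": {"plan": "0.8 0 0 0 0;0.9 0 0 0 0;0.9 0 0 0 0;0.9 0 0 0 0;0.9 0 0 -20 0;0.9 0 0 -45 0;0.9 0 0 -45 0;0.9 0 0 -45 0;1 0 0 -45 0;1 0 0 -20 0;1 0 0 0 0"}}

```text
time_s: 32.8
tool_pos: [644.6, 186.9, 268.5]
tcp_rot: [0.001, 0.707, 0.707, 0.002]
contact_force: [-1.1, 0.2, -0.7]
gripper_width: 1.0
```

{"method": "step_arm", "body": {"plan": "1 0 -20 0 0;1 0 -40 0 0;1 0 -40 0 0;1 0 -40 0 0;1 0 -40 0 0;1 20 -30 0 0;1 40 -10 0 0;1 40 0 0 0;1 40 0 0 0;1 40 0 0 0;1 0 0 0 0;1 0 0 0 0"}}

```text
time_s: 34.3
tool_pos: [424.1, 366.3, 265.1]
tcp_rot: [-0.0, 0.707, 0.707, -0.001]
contact_force: [0.4, 0.3, -0.4]
gripper_width: 1.003
```

Run:
```python
from h import *
rel(644,187.5,45)
t=bot.get_image('top');s=bot.get_image('side');c=bot.camera_model('top')
cv2.imwrite('pics/f.png',np.vstack([cv2.resize(t[120:250,120:370],(800,416),interpolation=3),np.pad(s[110:294,100:440],((0,0),(0,460),(0,0)))])[:,:,::-1])
P={'tall':(605,-97,154),'lot':(615.9,-2.9,126),'deo':(628.3,91.5,96),'jar':(642.2,186.5,66),'pump':(427.3,-55.8,120)}
for k,v in P.items(): print(k,(proj(c,[v])[0]-[120,120])*3.2)
```

```text
pos [424.1 366.3 265.1] theta 1.571 t 34.3 shift [-178.6  220.2  220. ]
tall [561.3927044   95.57004798]
lot [430.52873797  88.96525298]
deo [308.66130531  81.59209368]
jar [194.78979923  72.90396555]
pump [499.15166176 345.56444064]
```

View pics/f.png

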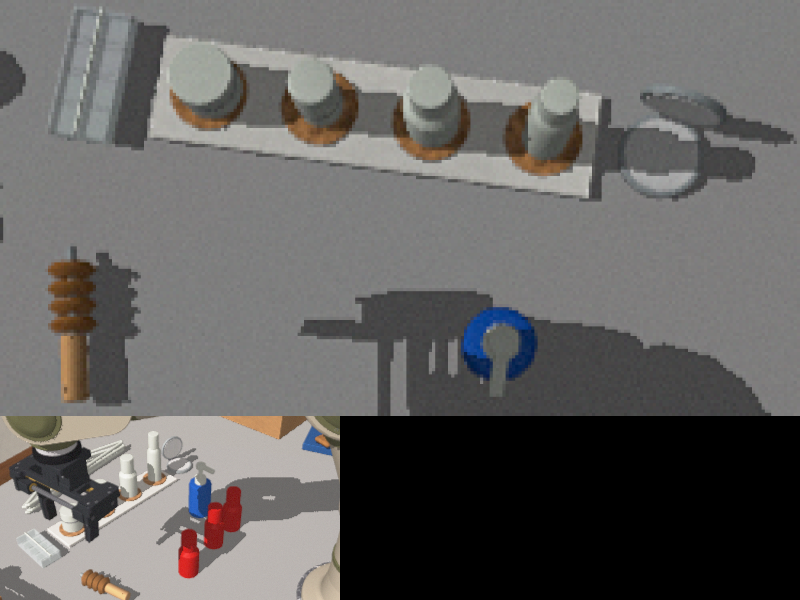

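Run:
```python
from h import *
t=bot.get_image('top');c=bot.camera_model('top')
f=6;im=cv2.resize(t[125:175,165:310],None,fx=f,fy=f,interpolation=2)[:, :800]
a=np.linspace(0,2*np.pi,60)
for x,y,z,r in [(605,-97,154,14),(615.9,-2.9,126,17),(628.3,91.5,96,19),(642.2,186.5,66,26)]:
    for zz,rr,col in((z,r,(255,0,0)),(14,33,(0,255,0))):
        p=proj(c,np.c_[x+rr*np.cos(a),y+rr*np.sin(a),a*0+zz])
        cv2.polylines(im,[(((p-[165,125]+.5)*f)).round().astype(int)],True,col,1)
cv2.imwrite('pics/f2.png',im[:,:,::-1])
```

```text
(no output)
```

View pics/f2.png

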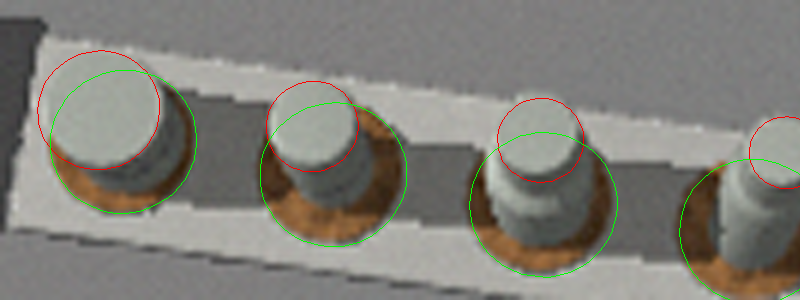

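```bash
python3 -c "
from station import bot
print(bot.job_done())"
```

```text
the job is handed in; nothing more can be done
None
```

I stood all four toiletries on the cork pads in order from the mirror compact: tall bottle, lotion bottle, deodorant, cream jar. I then handed the job in at about 34.5 s.

- **Placing:** In the last top picture, each item's top lined up with its pad's expected centre to about 2 mm. An earlier reading by eye had put the jar about 6 mm off, and the overlay did not bear that out. Either figure is inside the 14 mm limit.
- **Upright:** All four look upright. In the last side picture the gripper hid the deodorant and part of the jar, so for those two I relied on the top view.
- **Calibration:** The wrist camera and the top camera disagreed by about 3–4 mm in x. I aimed between the two.
- **Pump dispenser:** In the top picture it stands where it was at the start, within about 2 mm. The red bottles were not touched.
- **At hand-in:** The gripper was open and clear of everything. The measured contact force stayed below 2 N at the end of every move.

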